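# Transfer four tissue cassettes to the embedding rack in reverse order

## Task

Move the four tissue cassettes from the black rack to the white rack in reverse order: the one that stands leftmost in the black rack goes into the rightmost seat of the white rack, the second from the left into the second from the right, and so on (left and right as the robot sees them). Each cassette must end up lying flat, right side up, centred in its seat and lengthwise along the rack, and be let go.

Things in the scene. Friction and masses are not known exactly. Their poses are not given: they have to be found in the camera images.
- black_rack: black rail, 270 x 32 x 16 mm (22 mm wide, 8 mm high between its end feet), fixed to the worktop; holds the cassettes at the start. Origin: centre of its underside, on the worktop. y: along the row, within 0.25 rad of the robot's left; x across, away from the robot; z up. Carries four coloured seats at y = +90, +30, -30, -90 mm, colours in changing order.
- white_rack: white rail of the same size and axes, fixed nearer than the black rack or behind it; origin: centre of its underside. Four white seats, empty at the start, at x = 0, y = +90, +30, -30, -90 mm. Seat floors: 16 mm above the worktop, 22 mm wide in x (less than a cassette, sides open so fingers pass beside), 54 mm long in y between grey lips 3 mm high.
- yellow_cassette: loose yellow plastic tissue cassette, 40 x 28 mm, 6 to 7 mm high, 15 to 25 g. Origin: centre of its underside; x along its length, y across its width, z up. Starts flat in the yellow seat, length along the row, underside 16 mm above the worktop. Grip across the 28 mm width: it overhangs the 22 mm wide rack on both sides, so fingertips may go down beside it.
- pink_cassette: loose pink plastic tissue cassette, 40 x 28 mm, 6 to 7 mm high, 15 to 25 g. Origin: centre of its underside; x along its length, y across its width, z up. Starts flat in the pink seat, length along the row, underside 16 mm above the worktop. Grip across the 28 mm width: it overhangs the 22 mm wide rack on both sides, so fingertips may go down beside it.
- blue_cassette: loose blue plastic tissue cassette, 40 x 28 mm, 6 to 7 mm high, 15 to 25 g. Origin: centre of its underside; x along its length, y across its width, z up. Starts flat in the blue seat, length along the row, underside 16 mm above the worktop. Grip across the 28 mm width: it overhangs the 22 mm wide rack on both sides, so fingertips may go down beside it.
- green_cassette: loose green plastic tissue cassette, 40 x 28 mm, 6 to 7 mm high, 15 to 25 g. Origin: centre of its underside; x along its length, y across its width, z up. Starts flat in the green seat, length along the row, underside 16 mm above the worktop. Grip across the 28 mm width: it overhangs the 22 mm wide rack on both sides, so fingertips may go down beside it.
- yellow_seat: yellow seat, 58 x 22 x 11 mm, fixed on the black rack; it stays there and shows where the yellow cassette stood. Origin: centre of its underside, 8 mm above the worktop; y along the row. Floor 8 mm above its origin, 54 mm long between lips 3 mm high; its coloured ends show beyond both ends of the cassette.
- pink_seat: pink seat, 58 x 22 x 11 mm, fixed on the black rack; it stays there and shows where the pink cassette stood. Origin: centre of its underside, 8 mm above the worktop; y along the row. Floor 8 mm above its origin, 54 mm long between lips 3 mm high; its coloured ends show beyond both ends of the cassette.
- blue_seat: blue seat, 58 x 22 x 11 mm, fixed on the black rack; it stays there and shows where the blue cassette stood. Origin: centre of its underside, 8 mm above the worktop; y along the row. Floor 8 mm above its origin, 54 mm long between lips 3 mm high; its coloured ends show beyond both ends of the cassette.
- green_seat: green seat, 58 x 22 x 11 mm, fixed on the black rack; it stays there and shows where the green cassette stood. Origin: centre of its underside, 8 mm above the worktop; y along the row. Floor 8 mm above its origin, 54 mm long between lips 3 mm high; its coloured ends show beyond both ends of the cassette.
There are look-alikes about, which are no part of the job. Several things have the shape of the yellow_cassette; the one meant has the colours described above.

How it is judged (in metres and radians):
At the end, for the whole second after the job is handed in: Each cassette rests, released, in the white seat that mirrors its coloured seat in the black rack: centre within 10 mm of the seat's centre along and across, underside within 3 mm of the seat floor, upright within 0.12 rad, length within 0.3 rad of the rack (either way round) (x of yellow_cassette in the frame of white_rack between -0.01 and 0.01 m and z of yellow_cassette in the frame of white_rack between 0.013 and 0.019 m and angle between each of yellow_cassette, pink_cassette, blue_cassette, green_cassette's own z axis and vertical below 0.12 rad and angle between the x axis of each of yellow_cassette, pink_cassette, blue_cassette, green_cassette and the y axis of white_rack, either way round below 0.3 rad and linear speed of each of yellow_cassette, pink_cassette, blue_cassette, green_cassette below 0.01 m/s and angular speed of each of yellow_cassette, pink_cassette, blue_cassette, green_cassette below 0.2 rad/s and ((y of yellow_seat in the frame of black_rack between 0.075 and 0.105 m and y of yellow_cassette in the frame of white_rack between -0.1 and -0.08 m) or (y of yellow_seat in the frame of black_rack between 0.015 and 0.045 m and y of yellow_cassette in the frame of white_rack between -0.04 and -0.02 m) or (y of yellow_seat in the frame of black_rack between -0.045 and -0.015 m and y of yellow_cassette in the frame of white_rack between 0.02 and 0.04 m) or (y of yellow_seat in the frame of black_rack between -0.105 and -0.075 m and y of yellow_cassette in the frame of white_rack between 0.08 and 0.1 m)) and x of pink_cassette in the frame of white_rack between -0.01 and 0.01 m and z of pink_cassette in the frame of white_rack between 0.013 and 0.019 m and ((y of pink_seat in the frame of black_rack between 0.075 and 0.105 m and y of pink_cassette in the frame of white_rack between -0.1 and -0.08 m) or (y of pink_seat in the frame of black_rack between 0.015 and 0.045 m and y of pink_cassette in the frame of white_rack between -0.04 and -0.02 m) or (y of pink_seat in the frame of black_rack between -0.045 and -0.015 m and y of pink_cassette in the frame of white_rack between 0.02 and 0.04 m) or (y of pink_seat in the frame of black_rack between -0.105 and -0.075 m and y of pink_cassette in the frame of white_rack between 0.08 and 0.1 m)) and x of blue_cassette in the frame of white_rack between -0.01 and 0.01 m and z of blue_cassette in the frame of white_rack between 0.013 and 0.019 m and ((y of blue_seat in the frame of black_rack between 0.075 and 0.105 m and y of blue_cassette in the frame of white_rack between -0.1 and -0.08 m) or (y of blue_seat in the frame of black_rack between 0.015 and 0.045 m and y of blue_cassette in the frame of white_rack between -0.04 and -0.02 m) or (y of blue_seat in the frame of black_rack between -0.045 and -0.015 m and y of blue_cassette in the frame of white_rack between 0.02 and 0.04 m) or (y of blue_seat in the frame of black_rack between -0.105 and -0.075 m and y of blue_cassette in the frame of white_rack between 0.08 and 0.1 m)) and x of green_cassette in the frame of white_rack between -0.01 and 0.01 m and z of green_cassette in the frame of white_rack between 0.013 and 0.019 m and ((y of green_seat in the frame of black_rack between 0.075 and 0.105 m and y of green_cassette in the frame of white_rack between -0.1 and -0.08 m) or (y of green_seat in the frame of black_rack between 0.015 and 0.045 m and y of green_cassette in the frame of white_rack between -0.04 and -0.02 m) or (y of green_seat in the frame of black_rack between -0.045 and -0.015 m and y of green_cassette in the frame of white_rack between 0.02 and 0.04 m) or (y of green_seat in the frame of black_rack between -0.105 and -0.075 m and y of green_cassette in the frame of white_rack between 0.08 and 0.1 m))); the robot touches nothing.
It also fails if it takes over 90 s, if anything falls off the work surface, if the arm or the gripper's body presses on something with over 40 N, if the wrist force passes 120 N, or if a joint passes its speed limit or range.

## Robot

A 7-joint arm with a two-finger parallel gripper is mounted at the origin on a cart in front of the work surface, level with it; the furniture and walls round the work are solid. World frame = base frame: x ahead of the robot, y to its left, z up, the work surface at z = 0. Lengths are in mm, angles in rad, forces in N, time in s.
With the tool pointing down it reaches from about 400 to 875 mm from the base axis. Payload 4.4 kg.
Tool frame: the origin (TCP) lies midway between the tips of the shut fingers; the grasp point (between the pads) lies 19 mm behind it; z points along the fingers, y is the line along which they close (so a half turn about z gives the same grasp; the last joint's range is limited). The gripper opens to 85 mm and grips with 20 to 120 N. Pads are 22 mm wide; open, the fingers measure 114 mm over their backs; the gripper's body (76 mm by 85 mm) begins 54 mm behind the grasp point. The pads swing forward as they close: fully open they stand 13 mm farther back than shut.
Start: joints at [1.085, 0.628, 0.038, 1.517, -0.027, 0.996, -0.02], TCP at [264.954, -593.563, 231.313] pointing down, gripper open.
Joint ranges: [-3.06, 3.06], [-0.37, 2.12], [-1.25, 1.32], [0.18, 2.47], [-1.1, 4.24], [0.23, 1.98], [-2.94, 2.94]. Speed limits (rad/s): [2.57, 2.57, 3.14, 3.14, 3.14, 3.14, 3.14].

## Interface

Orientations are given as [roll, pitch, yaw] about the fixed x, y, z axes, in that order (R = Rz(yaw) Ry(pitch) Rx(roll)).
In Python, from cell import ctrl, get_image, get_calibration gives the robot as it stands.
- The arm moves only by the shell command python3 -m creep 'ROWS'. ROWS is JSON, a list of rows, each an object of numbers: "dx", "dy", "dz": the shift along the world's x, y, z normalised to -1 to 1, where 1 is 0.4 m; "rx", "ry", "rz": the turn, a rotation vector about the world's x, y, z normalised to -1 to 1, where 1 is 2 pi rad; "grip": the closure, from -1 (fully open) to 1 (shut). A call has exactly 5 rows; each row is the pose to reach, as a shift and turn from the pose commanded when the call began, turning the shorter way round; what a row does not reach only later rows make up. A row lasts 1/8 s, in which the tool goes at most 62.5 mm and 10.7 degrees, less where a joint would pass 70% of its speed; a pose out of reach is approached as far as the arm can. A call with a number of a shift or a turn outside -1 to 1 is refused whole. A call with a gripper value outside its range is refused whole. The fingers move at their own pace and stop on an object; the grip force is fixed at half the most. Time passes only in rows, so rows that repeat a pose let the fingers close, or fill a call up. It gives the time, the measured TCP pose, the force, the opening and the grip force at its end, in the units of the state.
- ctrl.read_state(): the state, without advancing time (a new reading comes with each control period).
- get_image(name): name is "scene" or "top" or "wrist"; returns the picture (384x512x3 uint8, red, green, blue); there is no depth.
- get_calibration(name): a dict with "mtx" (3x3 intrinsics, pixels), "distortion" ([k1, k2, p1, p2, k3] as OpenCV has them; the pictures are not rectified), "world_from_camera" (4x4, takes a point from camera to world coordinates). Camera axes: x right, y down, z forward; pixel columns grow to the right and rows downward; lengths in mm; the calibration is good to about 2 mm. A picture is of the moment at which its call begins: read the wrist's pose just before it. get_calibration takes no time and is no camera call; for the wrist camera it gives the pose at the moment of the call.
- ctrl.finish_job(): hands the job in; it is judged then, once.
The state is a dict: "clock": time; "qpos": joint angles; "qd": joint speeds; "tau": joint torques, N m; "eef_pos": TCP position; "tool_rot": TCP orientation; "force": force on the tool from outside, world axes, zero at the start; "torque": the same for the moment, N m; "width": finger opening in mm; "gripper_force": force on a finger pad.
Only numpy, scipy, OpenCV 4.12 (cv2) and the standard library are available. Lean on these libraries where they do the work, as an engineer would, in place of code of your own. Each camera call takes 0.05 s, during which the arm holds its last target. There are 200 camera calls.

## Working session

There is one attempt and no reset: what is moved stays moved. The work goes in short steps, Python scripts to look and compute and a shell command to move; the robot and the scene stay as the last step left them, time stands still between calls to the robot, and variables do not carry over. Pictures are saved under pics/ and viewed, at most 14 in all, crops included, and the job is handed in when it is done.

```bash
ls; mkdir -p pics; python3 - <<'E'
from cell import ctrl,get_image,get_calibration
import cv2,numpy as np
s=ctrl.read_state();print(s['clock'],s['eef_pos'],s['tool_rot'],s['width'])
for n in ('top','scene'):
    c=get_calibration(n);print(n,np.round(c['mtx'],1).tolist(),c['distortion'],np.round(c['world_from_camera'],3).tolist())
    cv2.imwrite(f'pics/{n}0.png',cv2.resize(get_image(n)[:,:,::-1],(800,600),interpolation=cv2.INTER_CUBIC))
E
```

```text
pics
0.0 [ 264.67937331 -592.96724611  230.35855188] [-3.13964783e+00  3.05542593e-05  4.19791667e-01] 85.3590693285595
top [[478.2, 0.0, 254.8], [0.0, 478.2, 190.8], [0.0, 0.0, 1.0]] [-0.150268  0.        0.        0.        0.      ] [[0.013, -0.999, 0.051, 538.267], [-0.999, -0.011, 0.042, 72.796], [-0.041, -0.051, -0.998, 963.032], [0.0, 0.0, 0.0, 1.0]]
scene [[382.4, 0.0, 261.4], [0.0, 382.4, 186.9], [0.0, 0.0, 1.0]] [-0.12883955  0.          0.          0.          0.        ] [[-0.869, -0.215, 0.446, 229.737], [-0.494, 0.42, -0.761, 737.161], [-0.024, -0.882, -0.471, 452.658], [0.0, 0.0, 0.0, 1.0]]
```

View pics/top0.png

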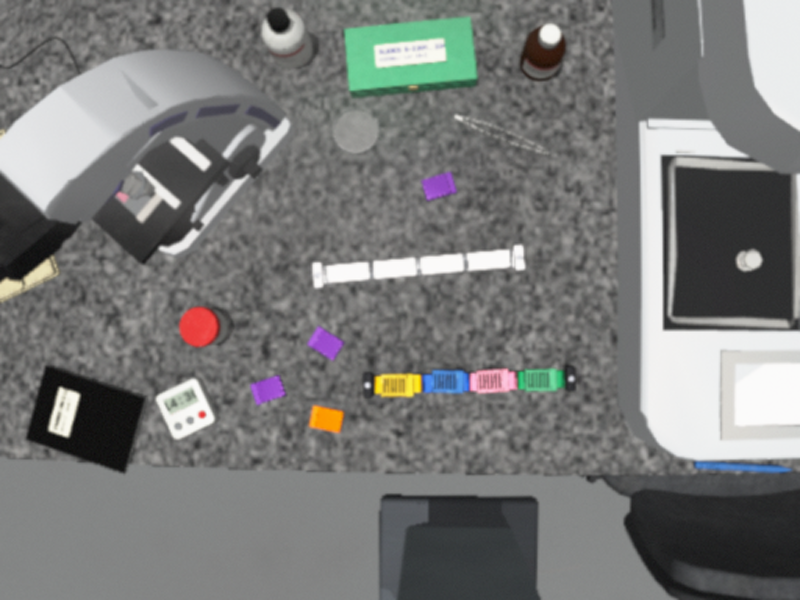

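View pics/scene0.png

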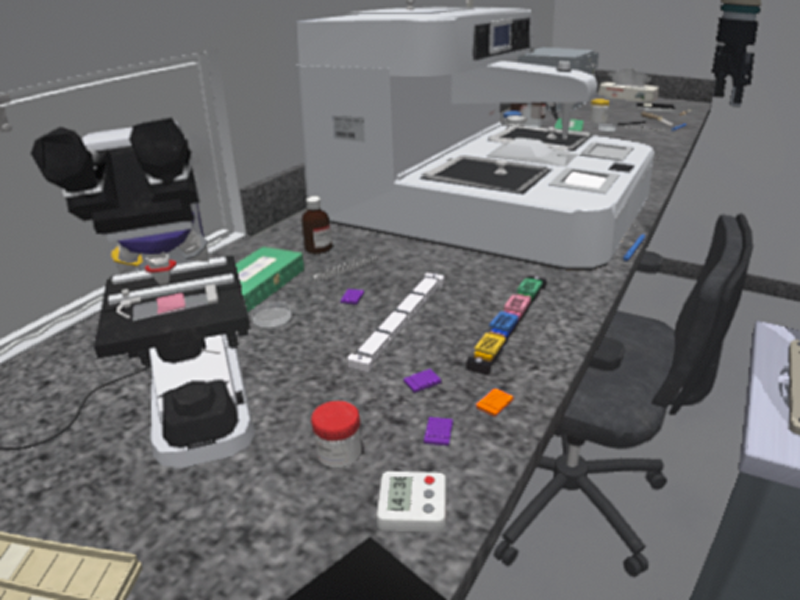

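The top view shows the white rack at about (345..505, 262) px and the black rack at about (370..570, 380), in the 800x600 picture. The black rack order from the left is yellow, blue, pink, green. The look-alikes are purple and orange. Next I measure both racks.

```bash
cat >h.py <<'E'
from cell import ctrl,get_image,get_calibration
import cv2,numpy as np
def world(c,uv,z):
    p=cv2.undistortPoints(np.array(uv,float).reshape(-1,1,2),c['mtx'],np.array(c['distortion']))[:,0]
    T=np.array(c['world_from_camera']);d=np.c_[p,np.ones(len(p))]@T[:3,:3].T;o=T[:3,3]
    return o+d*((z-o[2])/d[:,2])[:,None]
HUE=dict(yellow=(20,32),blue=(100,120),pink=(160,179),green=(60,85))
def blobs(im,mask,amin):
    n,l,st,ce=cv2.connectedComponentsWithStats(mask.astype(np.uint8))
    return [(st[i],cv2.minAreaRect(np.argwhere(l==i)[:,::-1].astype(np.float32))) for i in range(1,n) if st[i,4]>amin]
E
python3 - <<'E'
from h import *
im=get_image('top');c=get_calibration('top');h=cv2.cvtColor(im,cv2.COLOR_RGB2HSV)
roi=np.zeros(h.shape[:2],bool);roi[225:262,225:375]=1
for k,(a,b) in HUE.items():
    m=roi&(h[...,0]>=a)&(h[...,0]<=b)&(h[...,1]>80)
    for s,r in blobs(im,m,40): print(k,s,np.round(r[0],1),np.round(r[1],1),world(c,[r[0]],21)[0].round(1))
roi[:]=0;roi[150:190,195:340]=1
for s,r in blobs(im,roi&(im.min(2)>205),40): print('white',s,np.round(r[0],1),np.round(r[1],1),world(c,[r[0]],17)[0].round(1))
cv2.imwrite('pics/top1.png',cv2.resize(im[150:262,190:380,::-1],(760,448),interpolation=cv2.INTER_CUBIC))
E
```

```text
yellow [239 238  31  17 453] [254. 246.] [16. 30.] [477.4 112.2  21. ]
blue [270 236  30  16 436] [284.5 243.5] [15. 29.] [483.1  52.4  21. ]
pink [305 236  26  13 184] [317.5 242. ] [12. 25.] [486.9 -12.3  21. ]
green [331 236  31  15 406] [346. 243.] [14. 30.] [485.5 -68.4  21. ]
white [328 157   8  16 103] [331.5 164.5] [15.  7.] [640.2 -39.4  17. ]
white [299 160  28  13 293] [312.4 165.9] [10.9 26.7] [636.9  -1.5  17. ]
white [239 163  58  15 604] [267.4 169.8] [10.9 57.8] [628.3  87.7  17. ]
white [200 168  37  16 401] [218.  175.5] [15. 36.] [616.  186.1  17. ]
```

View pics/top1.png

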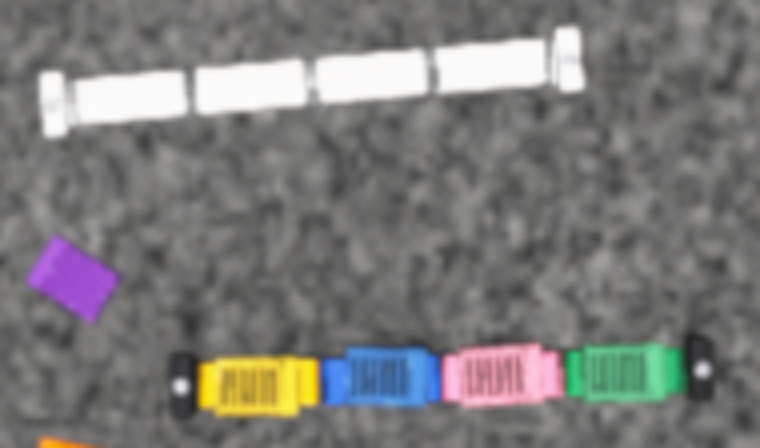

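The enlarged crop shows the white seat centres at crop px (131,98), (250,87), (371,76) and (491,66). The cassette centres are at about (257,387), (387,377), (502,375) and (626,373). The cassettes sit slightly off-centre in their seats.

```bash
python3 - <<'E'
from h import *
c=get_calibration('top')
f=lambda p,z:world(c,(np.array(p,float)+.5)/4-.5+[190,150],z)[:,:2]
w=f([(131,98),(250,87),(371,76),(491,66)],16);b=f([(257,387),(387,377),(502,375),(626,373)],22.5)
e=f([(182,385),(702,369)],16);we=f([(53,104),(568,60)],16)
for a in (w,b,e,we): d=a[0]-a[-1];print(a.round(1).tolist(),np.hypot(*d).round(1),np.arctan2(-d[0],d[1]).round(4))
E
for n in 1; do python3 -m creep '[{"dx":0.15,"dy":0.15,"dz":0,"rz":0.03,"grip":-1},{"dx":0.3,"dy":0.3,"dz":0,"rz":0.06,"grip":-1},{"dx":0.4,"dy":0.45,"dz":0,"rz":0.09,"grip":-1},{"dx":0.5,"dy":0.6,"dz":0,"rz":0.12,"grip":-1},{"dx":0.5,"dy":0.7,"dz":0,"rz":0.15,"grip":-1}]'; done
```

```text
[[618.9, 177.5], [625.0, 118.1], [631.0, 58.0], [636.6, -1.5]] 179.8 0.0986
[[476.7, 112.4], [482.5, 48.7], [484.2, -7.6], [485.8, -68.4]] 181.0 0.0503
[[476.7, 149.8], [487.7, -107.1]] 257.2 0.043
[[615.6, 216.6], [640.1, -39.7]] 257.5 0.0951$[0]: bad value
```

```bash
python3 -m creep '[{"dx":0.05,"dy":0.15,"dz":0,"rx":0,"ry":0,"rz":0.028,"grip":-1},{"dx":0.1,"dy":0.29,"dz":0,"rx":0,"ry":0,"rz":0.056,"grip":-1},{"dx":0.15,"dy":0.43,"dz":0,"rx":0,"ry":0,"rz":0.084,"grip":-1},{"dx":0.2,"dy":0.57,"dz":0,"rx":0,"ry":0,"rz":0.112,"grip":-1},{"dx":0.25,"dy":0.7,"dz":0,"rx":0,"ry":0,"rz":0.14,"grip":-1}]'
```

```text
clock: 0.78
eef_pos: [365.3, -311.5, 231.4]
tool_rot: [3.141, -0.0, 1.305]
force: [0.3, -0.0, -0.3]
width: 85.5
gripper_force: 0.0
```

```bash
python3 -m creep '[{"dx":0.06,"dy":0.14,"dz":0,"rx":0,"ry":0,"rz":0.02,"grip":-1},{"dx":0.12,"dy":0.28,"dz":0,"rx":0,"ry":0,"rz":0.04,"grip":-1},{"dx":0.18,"dy":0.42,"dz":0,"rx":0,"ry":0,"rz":0.05,"grip":-1},{"dx":0.24,"dy":0.56,"dz":0,"rx":0,"ry":0,"rz":0.05,"grip":-1},{"dx":0.29,"dy":0.7,"dz":0,"rx":0,"ry":0,"rz":0.05,"grip":-1}]'
python3 -m creep '[{"dx":0,"dy":0.05,"dz":0,"rx":0,"ry":0,"rz":0,"grip":-1},{"dx":0,"dy":0.13,"dz":0,"rx":0,"ry":0,"rz":0,"grip":-1},{"dx":0,"dy":0.21,"dz":0,"rx":0,"ry":0,"rz":0,"grip":-1},{"dx":0,"dy":0.21,"dz":0,"rx":0,"ry":0,"rz":0,"grip":-1},{"dx":0,"dy":0.21,"dz":0,"rx":0,"ry":0,"rz":0,"grip":-1}]'
python3 - <<'E'
from h import *
c=get_calibration('wrist');im=get_image('wrist');cv2.imwrite('pics/w0.png',cv2.resize(im[:,:,::-1],(800,600)));print(c['mtx'],c['distortion'],np.round(c['world_from_camera'],3).tolist())
E
```

```text
clock: 1.4
eef_pos: [481.7, -31.8, 231.3]
tool_rot: [3.141, 0.0, 1.613]
force: [1.1, -0.5, -0.1]
width: 85.5
gripper_force: 0.0
clock: 2.02
eef_pos: [480.8, 49.7, 231.1]
tool_rot: [-3.141, 0.001, 1.613]
force: [0.0, -0.4, -0.2]
width: 85.2
gripper_force: 0.0
[[336.67813997   0.         254.62372563]
 [  0.         336.67813997 190.32290467]
 [  0.           0.           1.        ]] [-0.03865537  0.          0.          0.          0.        ] [[0.999, 0.041, 0.015, 476.89], [0.043, -0.948, -0.315, 130.473], [0.001, 0.315, -0.949, 373.337], [0.0, 0.0, 0.0, 1.0]]
```

View pics/w0.png

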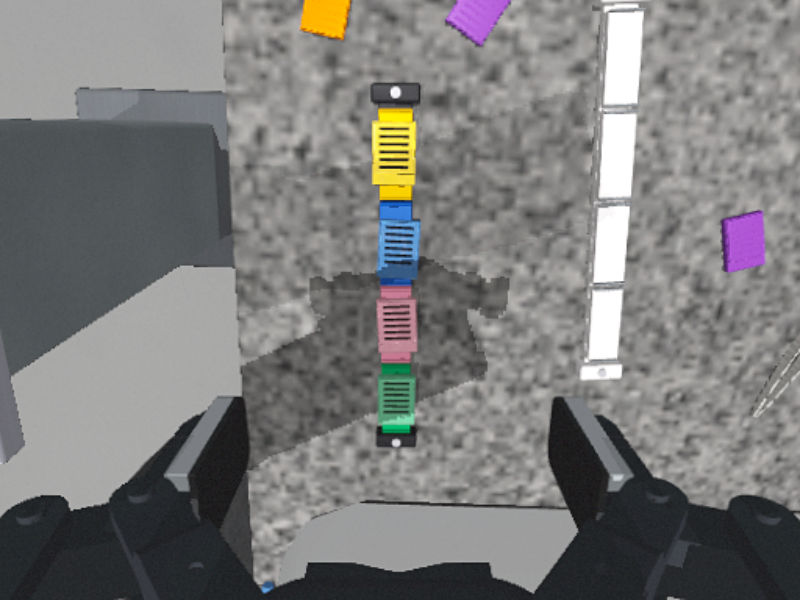

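The wrist view shows the whole black rack and most of the white rack. Cassette tops are at about (394,152) yellow, (399,248) blue, (397,326) pink and (397,397) green. Black feet screws are at (395,92) and (396,442). White seats are at about (622,57), (617,155), (611,244) and (604,324).

```bash
python3 - <<'E'
from h import *
c=get_calibration('wrist')
f=lambda p,z:world(c,(np.array(p,float)+.5)/1.5625-.5,z)[:,:2]
for p,z in (([(622,57),(617,155),(611,244),(604,324)],16),([(394,152),(399,248),(397,326),(397,397)],22.5),([(395,92),(396,442)],16)):
    a=f(p,z);d=a[0]-a[-1];print(a.round(1).tolist(),np.hypot(*d).round(1),np.arctan2(-d[0],d[1]).round(4))
E
```

```text
[[616.6, 177.2], [623.1, 117.2], [629.0, 57.2], [634.0, -2.4]] 180.4 0.0964
[[475.5, 112.6], [481.4, 49.4], [482.4, -7.6], [484.8, -64.8]] 177.6 0.0525
[[474.6, 149.4], [485.8, -108.5]] 258.1 0.0434
```

Both views agree within 2 mm, and the lengths match the 180 mm and about 257 mm expected. I use the averages and pick yellow first.

```bash
python3 -m creep '[{"dx":-0.012,"dy":0.07,"dz":-0.13,"rx":0,"ry":0,"rz":0,"grip":-1},{"dx":-0.012,"dy":0.14,"dz":-0.26,"rx":0,"ry":0,"rz":0,"grip":-1},{"dx":-0.012,"dy":0.155,"dz":-0.38,"rx":0,"ry":0,"rz":0,"grip":-1},{"dx":-0.012,"dy":0.155,"dz":-0.43,"rx":0,"ry":0,"rz":0,"grip":-1},{"dx":-0.012,"dy":0.155,"dz":-0.43,"rx":0,"ry":0,"rz":0,"grip":-1}]'
python3 - <<'E'
from h import *
im=get_image('wrist');cv2.imwrite('pics/w1.png',im[:,:,::-1])
s=ctrl.read_state();print(s['eef_pos'],s['tool_rot'])
E
```

```text
clock: 2.7
eef_pos: [475.2, 111.0, 57.9]
tool_rot: [-3.138, 0.002, 1.612]
force: [0.6, 0.3, -0.1]
width: 85.1
gripper_force: 0.0
[476.06250866 111.38814081  59.05042263] [-3.14045576e+00  7.93409662e-04  1.61214427e+00]
```

View pics/w1.png

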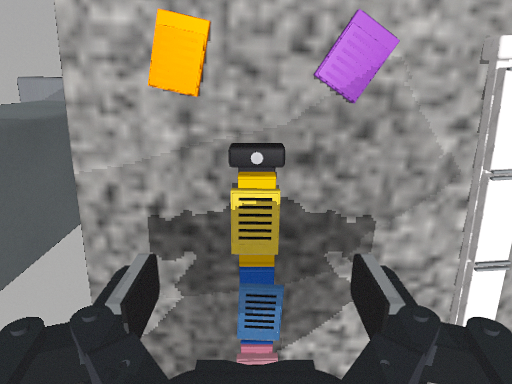

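The wrist view shows yellow at (256,221), midway between the fingertips (158 and 353). I descend, grip and lift.

```bash
python3 - <<'E'
from h import *
print(world(get_calibration('wrist'),[(256,221),(256.5,158),(261,310)],22.5))
E
python3 -m creep '[{"dx":0,"dy":0,"dz":-0.07,"rx":0,"ry":0,"rz":0,"grip":-1},{"dx":0,"dy":0,"dz":-0.133,"rx":0,"ry":0,"rz":0,"grip":-1},{"dx":0,"dy":0,"dz":-0.133,"rx":0,"ry":0,"rz":0,"grip":1},{"dx":0,"dy":0,"dz":-0.133,"rx":0,"ry":0,"rz":0,"grip":1},{"dx":0,"dy":0,"dz":-0.133,"rx":0,"ry":0,"rz":0,"grip":1}]'
python3 -m creep '[{"dx":0,"dy":0,"dz":0,"rx":0,"ry":0,"rz":0,"grip":1},{"dx":0,"dy":0,"dz":0,"rx":0,"ry":0,"rz":0,"grip":1},{"dx":0,"dy":0,"dz":0,"rx":0,"ry":0,"rz":0,"grip":1},{"dx":0,"dy":0,"dz":0.05,"rx":0,"ry":0,"rz":0,"grip":1},{"dx":0,"dy":0,"dz":0.16,"rx":0,"ry":0,"rz":0,"grip":1}]'
```

```text
[[476.5451197  114.33792348  22.5       ]
 [475.20250765 151.43261041  22.5       ]
 [482.42022273  52.76308325  22.5       ]]
clock: 3.38
eef_pos: [477.2, 112.5, 7.4]
tool_rot: [3.139, -0.001, 1.613]
force: [0.1, -0.3, -0.2]
width: 32.2
gripper_force: 0.1
clock: 4.0
eef_pos: [475.2, 112.2, 70.4]
tool_rot: [-3.139, 0.001, 1.614]
force: [0.6, -0.3, -0.5]
width: 25.9
gripper_force: 59.4
```

Gripped (59 N). Next I carry yellow to the rightmost white seat at (635.5, -1.9).

```bash
python3 -m creep '[{"dx":0.1,"dy":-0.072,"dz":0,"rx":0,"ry":0,"rz":0.003,"grip":1},{"dx":0.2,"dy":-0.144,"dz":0,"rx":0,"ry":0,"rz":0.006,"grip":1},{"dx":0.3,"dy":-0.216,"dz":0,"rx":0,"ry":0,"rz":0.0086,"grip":1},{"dx":0.398,"dy":-0.286,"dz":0,"rx":0,"ry":0,"rz":0.0086,"grip":1},{"dx":0.398,"dy":-0.286,"dz":0,"rx":0,"ry":0,"rz":0.0086,"grip":1}]'
python3 - <<'E'
from h import *
im=get_image('wrist');cv2.imwrite('pics/w2.png',im[:,:,::-1])
E
```

```text
clock: 4.62
eef_pos: [638.4, -6.6, 70.7]
tool_rot: [3.138, 0.002, 1.661]
force: [-0.5, -0.4, -0.7]
width: 26.2
gripper_force: 59.4
```

View pics/w2.png

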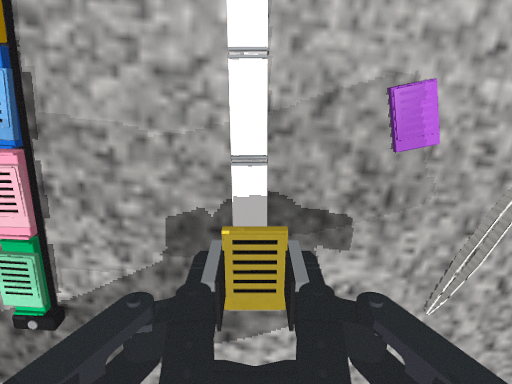

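Yellow is held level, and the white rail is centred under it at px x about 249. The reported pose may still be settling, so I lower and check it before release.

```bash
python3 -m creep '[{"dx":0,"dy":0,"dz":-0.06,"rx":0,"ry":0,"rz":0,"grip":1},{"dx":0,"dy":0,"dz":-0.12,"rx":0,"ry":0,"rz":0,"grip":1},{"dx":0,"dy":0,"dz":-0.15,"rx":0,"ry":0,"rz":0,"grip":1},{"dx":0,"dy":0,"dz":-0.157,"rx":0,"ry":0,"rz":0,"grip":1},{"dx":0,"dy":0,"dz":-0.157,"rx":0,"ry":0,"rz":0,"grip":1}]'
python3 - <<'E'
from h import *
im=get_image('wrist');cv2.imwrite('pics/w3.png',im[:,:,::-1])
for i in range(3): get_image('top');print(ctrl.read_state()['eef_pos'].round(1))
E
```

```text
clock: 5.3
eef_pos: [635.3, -1.1, 8.1]
tool_rot: [3.141, -0.0, 1.669]
force: [0.2, -0.1, -0.6]
width: 26.4
gripper_force: 59.4
[635.8  -1.6   8.1]
[635.8  -1.7   8. ]
[635.8  -1.9   7.9]
```

View pics/w3.png

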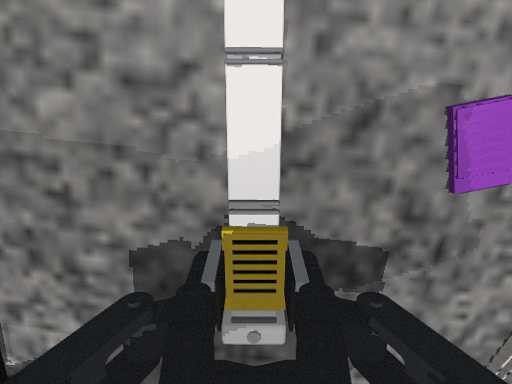

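Yellow is at (222..288, 227..310). The far lip's inner edge is at row about 212 and the near lip is at about 316..323, so I compute the offset along the rack.

```bash
python3 - <<'E'
from h import *
c=get_calibration('wrist')
print(world(c,[(254,213),(254,54),(254,317),(254,337)],19).round(1).tolist());print(world(c,[(254,229),(254,309)],23.5).round(1).tolist())
E
```

```text
[[632.6, 25.3, 19.0], [626.5, 87.3, 19.0], [637.7, -27.4, 19.0], [638.8, -39.1, 19.0]]
[[633.1, 20.1, 23.5], [636.9, -19.3, 23.5]]
```

Yellow is within about 1.5 mm of the seat centre. I release it, then go for blue.

```bash
python3 -m creep '[{"dx":0,"dy":0,"dz":-0.002,"rx":0,"ry":0,"rz":0,"grip":1},{"dx":0,"dy":0,"dz":-0.002,"rx":0,"ry":0,"rz":0,"grip":-1},{"dx":0,"dy":0,"dz":-0.002,"rx":0,"ry":0,"rz":0,"grip":-1},{"dx":0,"dy":0,"dz":-0.002,"rx":0,"ry":0,"rz":0,"grip":-1},{"dx":0,"dy":0,"dz":-0.002,"rx":0,"ry":0,"rz":0,"grip":-1}]'
python3 -m creep '[{"dx":0,"dy":0,"dz":0.06,"rx":0,"ry":0,"rz":0,"grip":-1},{"dx":0,"dy":0,"dz":0.159,"rx":0,"ry":0,"rz":0,"grip":-1},{"dx":-0.128,"dy":0.043,"dz":0.159,"rx":0,"ry":0,"rz":-0.003,"grip":-1},{"dx":-0.256,"dy":0.086,"dz":0.159,"rx":0,"ry":0,"rz":-0.006,"grip":-1},{"dx":-0.383,"dy":0.129,"dz":0.159,"rx":0,"ry":0,"rz":-0.0086,"grip":-1}]'
python3 -m creep '[{"dx":0,"dy":0,"dz":0,"rx":0,"ry":0,"rz":0,"grip":-1},{"dx":0,"dy":0,"dz":0,"rx":0,"ry":0,"rz":0,"grip":-1},{"dx":0,"dy":0,"dz":0,"rx":0,"ry":0,"rz":0,"grip":-1},{"dx":0,"dy":0,"dz":0,"rx":0,"ry":0,"rz":0,"grip":-1},{"dx":0,"dy":0,"dz":0,"rx":0,"ry":0,"rz":0,"grip":-1}]'
python3 - <<'E'
from h import *
im=get_image('wrist');cv2.imwrite('pics/w4.png',im[:,:,::-1])
E
```

```text
clock: 6.12
eef_pos: [635.3, -2.0, 6.4]
tool_rot: [-3.141, -0.0, 1.668]
force: [0.2, -0.0, -0.4]
width: 85.7
gripper_force: 0.0
clock: 6.75
eef_pos: [480.7, 50.1, 70.4]
tool_rot: [3.141, -0.001, 1.613]
force: [-0.1, 0.6, 0.6]
width: 85.6
gripper_force: 0.0
clock: 7.38
eef_pos: [482.6, 49.4, 70.0]
tool_rot: [3.141, -0.0, 1.613]
force: [-0.0, -0.8, -0.7]
width: 85.3
gripper_force: 0.0
```

View pics/w4.png

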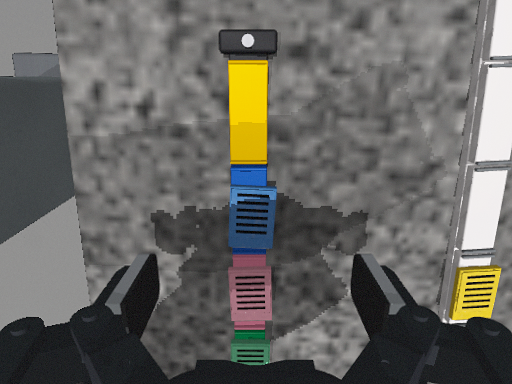

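The view shows yellow sitting squarely in its white seat, blue at about (252,217) between the fingers, and pink at (250,294). I pick blue and take it to the second seat from the right.

```bash
python3 - <<'E'
from h import *
print(world(get_calibration('wrist'),[(252.5,217),(250.5,294)],22.5).round(1).tolist())
E
python3 -m creep '[{"dx":0,"dy":0,"dz":-0.08,"rx":0,"ry":0,"rz":0,"grip":-1},{"dx":0,"dy":0,"dz":-0.16,"rx":0,"ry":0,"rz":0,"grip":-1},{"dx":0,"dy":0,"dz":-0.16,"rx":0,"ry":0,"rz":0,"grip":1},{"dx":0,"dy":0,"dz":-0.16,"rx":0,"ry":0,"rz":0,"grip":1},{"dx":0,"dy":0,"dz":-0.16,"rx":0,"ry":0,"rz":0,"grip":1}]'
python3 -m creep '[{"dx":0,"dy":0,"dz":0,"rx":0,"ry":0,"rz":0,"grip":1},{"dx":0,"dy":0,"dz":0,"rx":0,"ry":0,"rz":0,"grip":1},{"dx":0,"dy":0,"dz":0,"rx":0,"ry":0,"rz":0,"grip":1},{"dx":0,"dy":0,"dz":0.06,"rx":0,"ry":0,"rz":0,"grip":1},{"dx":0,"dy":0,"dz":0.16,"rx":0,"ry":0,"rz":0,"grip":1}]'
python3 -m creep '[{"dx":0.09,"dy":0.005,"dz":0,"rx":0,"ry":0,"rz":0.003,"grip":1},{"dx":0.18,"dy":0.01,"dz":0,"rx":0,"ry":0,"rz":0.006,"grip":1},{"dx":0.28,"dy":0.015,"dz":0,"rx":0,"ry":0,"rz":0.0086,"grip":1},{"dx":0.369,"dy":0.02,"dz":0,"rx":0,"ry":0,"rz":0.0086,"grip":1},{"dx":0.369,"dy":0.02,"dz":0,"rx":0,"ry":0,"rz":0.0086,"grip":1}]'
```

```text
[[480.9, 50.2, 22.5], [481.9, -5.2, 22.5]]
clock: 8.05
eef_pos: [483.0, 49.7, 7.2]
tool_rot: [3.14, -0.0, 1.613]
force: [0.3, 0.1, -0.6]
width: 31.9
gripper_force: 0.0
clock: 8.68
eef_pos: [481.6, 49.5, 70.9]
tool_rot: [-3.14, 0.0, 1.614]
force: [0.9, 0.0, 0.7]
width: 26.1
gripper_force: 59.0
clock: 9.3
eef_pos: [632.7, 57.5, 71.1]
tool_rot: [3.137, -0.001, 1.666]
force: [-0.1, -0.2, 0.3]
width: 26.1
gripper_force: 59.1
```

Blue is held. I lower it and check before release.

```bash
python3 -m creep '[{"dx":0,"dy":0,"dz":-0.06,"rx":0,"ry":0,"rz":0,"grip":1},{"dx":0,"dy":0,"dz":-0.12,"rx":0,"ry":0,"rz":0,"grip":1},{"dx":0,"dy":0,"dz":-0.15,"rx":0,"ry":0,"rz":0,"grip":1},{"dx":0,"dy":0,"dz":-0.158,"rx":0,"ry":0,"rz":0,"grip":1},{"dx":0,"dy":0,"dz":-0.158,"rx":0,"ry":0,"rz":0,"grip":1}]'
python3 - <<'E'
from h import *
im=get_image('wrist');cv2.imwrite('pics/w5.png',im[:,:,::-1])
E
```

```text
clock: 9.93
eef_pos: [629.7, 57.8, 7.9]
tool_rot: [3.141, 0.0, 1.668]
force: [0.7, 1.2, 0.6]
width: 25.9
gripper_force: 59.1
```

View pics/w5.png

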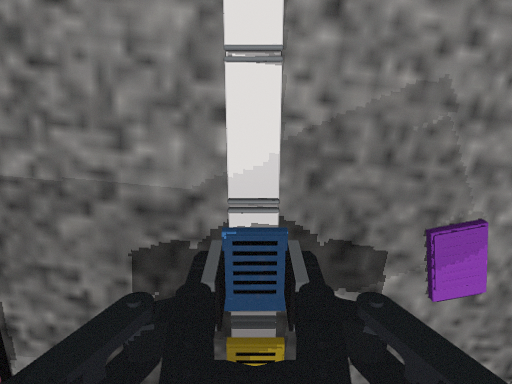

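The picture matches yellow's placing: blue is at (222..288, 228..310), with even gaps to the lips. I release it and pick pink.

```bash
python3 -m creep '[{"dx":0,"dy":0,"dz":-0.002,"rx":0,"ry":0,"rz":0,"grip":-1},{"dx":0,"dy":0,"dz":-0.002,"rx":0,"ry":0,"rz":0,"grip":-1},{"dx":0,"dy":0,"dz":-0.002,"rx":0,"ry":0,"rz":0,"grip":-1},{"dx":0,"dy":0,"dz":-0.002,"rx":0,"ry":0,"rz":0,"grip":-1},{"dx":0,"dy":0,"dz":-0.002,"rx":0,"ry":0,"rz":0,"grip":-1}]'
python3 -m creep '[{"dx":0,"dy":0,"dz":0.06,"rx":0,"ry":0,"rz":0,"grip":-1},{"dx":0,"dy":0,"dz":0.158,"rx":0,"ry":0,"rz":0,"grip":-1},{"dx":-0.123,"dy":-0.054,"dz":0.158,"rx":0,"ry":0,"rz":-0.003,"grip":-1},{"dx":-0.246,"dy":-0.108,"dz":0.158,"rx":0,"ry":0,"rz":-0.006,"grip":-1},{"dx":-0.368,"dy":-0.162,"dz":0.158,"rx":0,"ry":0,"rz":-0.0086,"grip":-1}]'
python3 -m creep '[{"dx":0,"dy":0,"dz":0,"rx":0,"ry":0,"rz":0,"grip":-1},{"dx":0,"dy":0,"dz":0,"rx":0,"ry":0,"rz":0,"grip":-1},{"dx":0,"dy":0,"dz":0,"rx":0,"ry":0,"rz":0,"grip":-1},{"dx":0,"dy":0,"dz":0,"rx":0,"ry":0,"rz":0,"grip":-1},{"dx":0,"dy":0,"dz":0,"rx":0,"ry":0,"rz":0,"grip":-1}]'
python3 - <<'E'
from h import *
im=get_image('wrist');cv2.imwrite('pics/w6.png',im[:,:,::-1])
E
```

```text
clock: 10.6
eef_pos: [629.7, 57.6, 6.0]
tool_rot: [-3.142, -0.0, 1.668]
force: [-0.9, 0.7, 0.3]
width: 85.4
gripper_force: 0.0
clock: 11.22
eef_pos: [481.2, -7.8, 69.7]
tool_rot: [3.141, -0.0, 1.613]
force: [-0.1, -0.5, -1.0]
width: 85.2
gripper_force: 0.0
clock: 11.85
eef_pos: [483.0, -6.8, 69.2]
tool_rot: [3.141, -0.0, 1.614]
force: [-0.6, 0.1, -0.2]
width: 85.2
gripper_force: 0.0
```

View pics/w6.png

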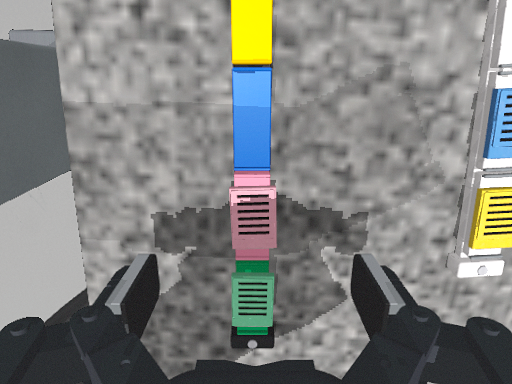

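Pink is centred at (253,217), and green is at (253,300). Blue and yellow sit well in the white rack. I take pink to the second seat from the left.

```bash
python3 - <<'E'
from h import *
print(world(get_calibration('wrist'),[(253.5,217),(253,300)],22.5).round(1).tolist())
E
python3 -m creep '[{"dx":0,"dy":0,"dz":-0.08,"rx":0,"ry":0,"rz":0,"grip":-1},{"dx":0,"dy":0,"dz":-0.158,"rx":0,"ry":0,"rz":0,"grip":-1},{"dx":0,"dy":0,"dz":-0.158,"rx":0,"ry":0,"rz":0,"grip":1},{"dx":0,"dy":0,"dz":-0.158,"rx":0,"ry":0,"rz":0,"grip":1},{"dx":0,"dy":0,"dz":-0.158,"rx":0,"ry":0,"rz":0,"grip":1}]'
python3 -m creep '[{"dx":0,"dy":0,"dz":0,"rx":0,"ry":0,"rz":0,"grip":1},{"dx":0,"dy":0,"dz":0,"rx":0,"ry":0,"rz":0,"grip":1},{"dx":0,"dy":0,"dz":0,"rx":0,"ry":0,"rz":0,"grip":1},{"dx":0,"dy":0,"dz":0.06,"rx":0,"ry":0,"rz":0,"grip":1},{"dx":0,"dy":0,"dz":0.16,"rx":0,"ry":0,"rz":0,"grip":1}]'
python3 -m creep '[{"dx":0.09,"dy":0.078,"dz":0,"rx":0,"ry":0,"rz":0.003,"grip":1},{"dx":0.18,"dy":0.156,"dz":0,"rx":0,"ry":0,"rz":0.006,"grip":1},{"dx":0.27,"dy":0.234,"dz":0,"rx":0,"ry":0,"rz":0.0086,"grip":1},{"dx":0.353,"dy":0.312,"dz":0,"rx":0,"ry":0,"rz":0.0086,"grip":1},{"dx":0.353,"dy":0.312,"dz":0,"rx":0,"ry":0,"rz":0.0086,"grip":1}]'
python3 -m creep '[{"dx":0,"dy":0,"dz":-0.06,"rx":0,"ry":0,"rz":0,"grip":1},{"dx":0,"dy":0,"dz":-0.12,"rx":0,"ry":0,"rz":0,"grip":1},{"dx":0,"dy":0,"dz":-0.15,"rx":0,"ry":0,"rz":0,"grip":1},{"dx":0,"dy":0,"dz":-0.158,"rx":0,"ry":0,"rz":0,"grip":1},{"dx":0,"dy":0,"dz":-0.158,"rx":0,"ry":0,"rz":0,"grip":1}]'
python3 - <<'E'
from h import *
im=get_image('wrist');cv2.imwrite('pics/w7.png',im[:,:,::-1])
E
```

```text
[[481.9, -5.8, 22.5], [484.1, -65.6, 22.5]]
clock: 12.52
eef_pos: [483.4, -7.1, 7.2]
tool_rot: [3.14, -0.0, 1.613]
force: [-0.4, 0.1, -0.3]
width: 32.2
gripper_force: 0.0
clock: 13.15
eef_pos: [482.0, -7.2, 70.8]
tool_rot: [-3.14, 0.0, 1.614]
force: [0.2, -0.7, -0.7]
width: 26.4
gripper_force: 59.2
clock: 13.78
eef_pos: [626.2, 121.9, 71.4]
tool_rot: [3.137, -0.004, 1.671]
force: [-0.2, -0.0, -0.3]
width: 26.2
gripper_force: 59.3
clock: 14.4
eef_pos: [623.9, 117.3, 7.9]
tool_rot: [3.141, 0.0, 1.667]
force: [0.3, 0.7, -0.7]
width: 26.2
gripper_force: 59.3
```

View pics/w7.png

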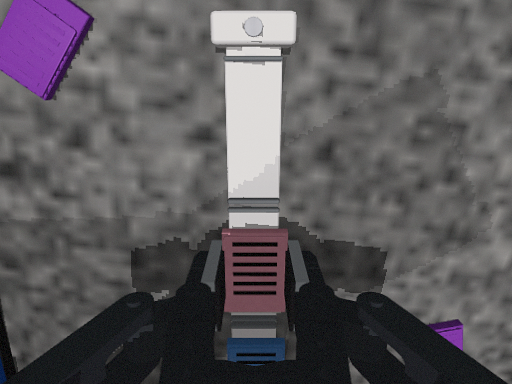

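Pink is placed the same way, at (222..288, 230..312). I release it and go to green at about (485, -66).

```bash
python3 -m creep '[{"dx":0,"dy":0,"dz":-0.002,"rx":0,"ry":0,"rz":0,"grip":-1},{"dx":0,"dy":0,"dz":-0.002,"rx":0,"ry":0,"rz":0,"grip":-1},{"dx":0,"dy":0,"dz":-0.002,"rx":0,"ry":0,"rz":0,"grip":-1},{"dx":0,"dy":0,"dz":0.06,"rx":0,"ry":0,"rz":0,"grip":-1},{"dx":0,"dy":0,"dz":0.158,"rx":0,"ry":0,"rz":0,"grip":-1}]'
python3 -m creep '[{"dx":-0.07,"dy":-0.093,"dz":0,"rx":0,"ry":0,"rz":-0.002,"grip":-1},{"dx":-0.14,"dy":-0.186,"dz":0,"rx":0,"ry":0,"rz":-0.004,"grip":-1},{"dx":-0.21,"dy":-0.279,"dz":0,"rx":0,"ry":0,"rz":-0.006,"grip":-1},{"dx":-0.28,"dy":-0.372,"dz":0,"rx":0,"ry":0,"rz":-0.0086,"grip":-1},{"dx":-0.347,"dy":-0.459,"dz":0,"rx":0,"ry":0,"rz":-0.0086,"grip":-1}]'
python3 -m creep '[{"dx":0,"dy":0,"dz":0,"rx":0,"ry":0,"rz":0,"grip":-1},{"dx":0,"dy":0,"dz":0,"rx":0,"ry":0,"rz":0,"grip":-1},{"dx":0,"dy":0,"dz":0,"rx":0,"ry":0,"rz":0,"grip":-1},{"dx":0,"dy":0,"dz":0,"rx":0,"ry":0,"rz":0,"grip":-1},{"dx":0,"dy":0,"dz":0,"rx":0,"ry":0,"rz":0,"grip":-1}]'
python3 - <<'E'
from h import *
im=get_image('wrist');cv2.imwrite('pics/w8.png',im[:,:,::-1])
E
```

```text
clock: 15.08
eef_pos: [622.5, 117.4, 69.5]
tool_rot: [-3.138, 0.0, 1.668]
force: [1.4, 0.2, -0.0]
width: 85.3
gripper_force: 0.0
clock: 15.7
eef_pos: [484.1, -67.2, 70.3]
tool_rot: [3.141, 0.0, 1.613]
force: [-0.4, -0.7, 0.0]
width: 85.2
gripper_force: 0.0
clock: 16.32
eef_pos: [485.2, -65.4, 70.1]
tool_rot: [3.141, -0.0, 1.615]
force: [1.1, 0.2, -0.5]
width: 85.0
gripper_force: 0.0
```

View pics/w8.png

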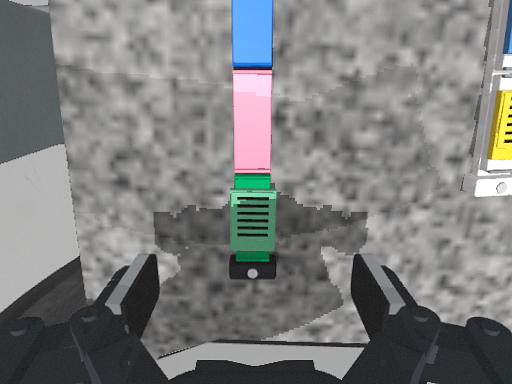

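Green is centred at (253,221), so I shift 2 mm in -y. Then I pick it and carry it to the leftmost white seat.

```bash
python3 -m creep '[{"dx":0,"dy":-0.005,"dz":-0.08,"rx":0,"ry":0,"rz":0,"grip":-1},{"dx":0,"dy":-0.005,"dz":-0.16,"rx":0,"ry":0,"rz":0,"grip":-1},{"dx":0,"dy":-0.005,"dz":-0.16,"rx":0,"ry":0,"rz":0,"grip":1},{"dx":0,"dy":-0.005,"dz":-0.16,"rx":0,"ry":0,"rz":0,"grip":1},{"dx":0,"dy":-0.005,"dz":-0.16,"rx":0,"ry":0,"rz":0,"grip":1}]'
python3 -m creep '[{"dx":0,"dy":0,"dz":0,"rx":0,"ry":0,"rz":0,"grip":1},{"dx":0,"dy":0,"dz":0,"rx":0,"ry":0,"rz":0,"grip":1},{"dx":0,"dy":0,"dz":0,"rx":0,"ry":0,"rz":0,"grip":1},{"dx":0,"dy":0,"dz":0.06,"rx":0,"ry":0,"rz":0,"grip":1},{"dx":0,"dy":0,"dz":0.16,"rx":0,"ry":0,"rz":0,"grip":1}]'
python3 -m creep '[{"dx":0.067,"dy":0.123,"dz":0,"rx":0,"ry":0,"rz":0.003,"grip":1},{"dx":0.134,"dy":0.246,"dz":0,"rx":0,"ry":0,"rz":0.006,"grip":1},{"dx":0.2,"dy":0.369,"dz":0,"rx":0,"ry":0,"rz":0.0086,"grip":1},{"dx":0.267,"dy":0.492,"dz":0,"rx":0,"ry":0,"rz":0.0086,"grip":1},{"dx":0.333,"dy":0.613,"dz":0,"rx":0,"ry":0,"rz":0.0086,"grip":1}]'
python3 -m creep '[{"dx":0,"dy":0,"dz":0,"rx":0,"ry":0,"rz":0,"grip":1},{"dx":0,"dy":0,"dz":-0.08,"rx":0,"ry":0,"rz":0,"grip":1},{"dx":0,"dy":0,"dz":-0.14,"rx":0,"ry":0,"rz":0,"grip":1},{"dx":0,"dy":0,"dz":-0.158,"rx":0,"ry":0,"rz":0,"grip":1},{"dx":0,"dy":0,"dz":-0.158,"rx":0,"ry":0,"rz":0,"grip":1}]'
python3 - <<'E'
from h import *
im=get_image('wrist');cv2.imwrite('pics/w9.png',im[:,:,::-1])
E
```

```text
clock: 17.0
eef_pos: [485.8, -68.0, 7.2]
tool_rot: [3.14, 0.0, 1.613]
force: [0.1, -0.4, -0.6]
width: 32.7
gripper_force: 0.0
clock: 17.62
eef_pos: [484.4, -68.0, 70.9]
tool_rot: [-3.14, -0.0, 1.614]
force: [0.2, -0.9, -0.1]
width: 26.4
gripper_force: 59.3
clock: 18.25
eef_pos: [619.2, 178.8, 71.3]
tool_rot: [3.14, -0.0, 1.667]
force: [1.3, -0.4, -0.5]
width: 26.1
gripper_force: 59.3
clock: 18.88
eef_pos: [618.1, 176.3, 8.1]
tool_rot: [3.141, 0.001, 1.667]
force: [0.9, 0.8, -0.3]
width: 26.2
gripper_force: 59.3
```

View pics/w9.png

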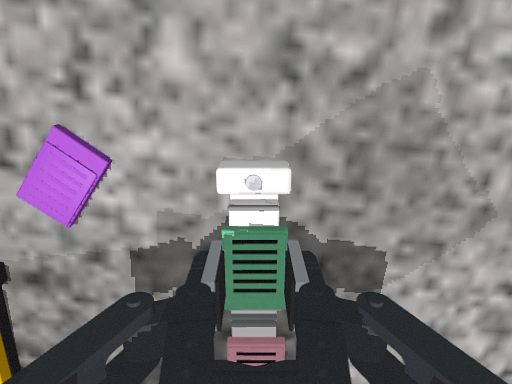

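Green lines up with the rail and sits between the lips at (222..288, 228..310). I release it, retreat and check.

```bash
python3 -m creep '[{"dx":0,"dy":0,"dz":-0.002,"rx":0,"ry":0,"rz":0,"grip":-1},{"dx":0,"dy":0,"dz":-0.002,"rx":0,"ry":0,"rz":0,"grip":-1},{"dx":0,"dy":0,"dz":-0.002,"rx":0,"ry":0,"rz":0,"grip":-1},{"dx":0,"dy":0,"dz":0.06,"rx":0,"ry":0,"rz":0,"grip":-1},{"dx":0,"dy":0,"dz":0.18,"rx":0,"ry":0,"rz":0,"grip":-1}]'
python3 -m creep '[{"dx":0,"dy":0,"dz":0.12,"rx":0,"ry":0,"rz":0,"grip":-1},{"dx":0,"dy":0,"dz":0.24,"rx":0,"ry":0,"rz":0,"grip":-1},{"dx":0,"dy":-0.1,"dz":0.36,"rx":0,"ry":0,"rz":0,"grip":-1},{"dx":0,"dy":-0.2,"dz":0.4,"rx":0,"ry":0,"rz":0,"grip":-1},{"dx":0,"dy":-0.2,"dz":0.4,"rx":0,"ry":0,"rz":0,"grip":-1}]'
python3 - <<'E'
from h import *
im=get_image('wrist');cv2.imwrite('pics/w10.png',cv2.resize(im[:,:,::-1],(800,600)))
E
```

```text
clock: 19.55
eef_pos: [616.5, 176.6, 77.7]
tool_rot: [-3.137, 0.001, 1.668]
force: [1.4, 1.4, 0.3]
width: 85.2
gripper_force: 0.0
clock: 20.18
eef_pos: [619.5, 92.3, 240.6]
tool_rot: [3.139, 0.003, 1.661]
force: [0.4, 0.2, -0.3]
width: 85.3
gripper_force: 0.0
```

View pics/w10.png

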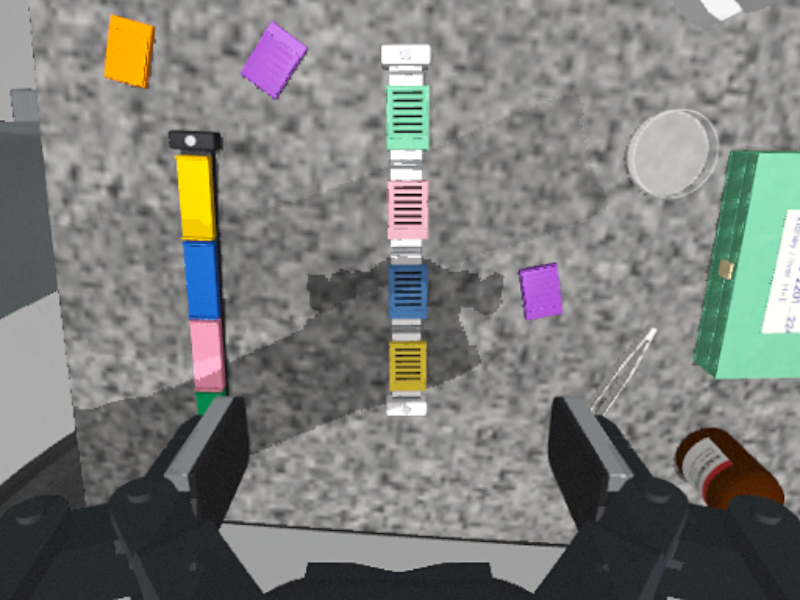

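The view shows all four lying flat and centred in the white rack, from the left green, pink, blue, yellow. This mirrors the black rack, so I hand in.

```bash
python3 -c "
from cell import ctrl
print(ctrl.finish_job())"
```

```text
the job is handed in; nothing more can be done
None
```

All four cassettes are released in the white rack in reverse order (from the left: green, pink, blue, yellow), and the job is handed in at about 20 s on the robot's clock; no verdict came back.

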